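# Change out a microscope lamp cartridge

## Robot

A 6-joint arm with a two-finger parallel gripper is mounted at the origin on the work surface. World frame = base frame: x ahead of the robot, y to its left, z up, the work surface at z = 0. Lengths are in m, angles in degrees, forces in N, time in s.
With the tool pointing down it reaches from about 0.4 to 0.825 m from the base axis. Payload 7 kg.
Tool frame: the origin (TCP) lies at the very end of the fingers, on their centre line; the grasp point (between the pads) lies 19 mm behind it; z points along the fingers, y is the line along which they close (so a half turn about z gives the same grasp; the last joint's range is limited). The gripper opens to 88 mm and grips with 3 to 60 N. Pads are 19 mm wide; open, the fingers measure 130 mm over their backs; the gripper's body (78 mm by 193 mm) begins 47 mm behind the grasp point.
Start: joints at [-57.29, 20.546, 0.682, 0, -70.136, -16.507], TCP at [0.188, -0.648, 0.227] pointing down, gripper open.
Joint ranges: [-176.03, 176.03], [-82.01, 121.73], [-58.28, 71.71], [-173.87, 95.51], [-174.79, -0.11], [-173.66, 173.66]. Speed limits (degrees/s): [136.94, 136.94, 172.46, 180, 180, 180].

## Interface

Orientations are given as [roll, pitch, yaw] about the fixed x, y, z axes, in that order (R = Rz(yaw) Ry(pitch) Rx(roll)).
In Python, from plant import r gives the robot as it stands. The module is installed in compiled form; this text tells all that it offers.
- The arm moves only by the tool jog_arm, never from a script. Its arguments are lists of equal length, an entry for each row: "travel": the shift along the tool's x, y, z each as a share of 50 cm, from -1 to 1, a list of three; "dr": the turn, a rotation vector about the tool's x, y, z each as a share of 360 degrees, from -1 to 1, a list of three; "claw": the opening, from 0 (shut) to 1 (fully open). A call has exactly 10 rows; each row is the pose to reach, as a shift and turn from the pose commanded when the call began, along the tool's axes at that moment, turning the shorter way round; what a row does not reach only later rows make up. A row lasts 1/8 s, in which the tool goes at most 62.5 mm and 10.7 degrees, less where a joint would pass 70% of its speed; a pose out of reach is approached as far as the arm can. A call with a number of a shift or a turn outside -1 to 1 is refused whole. A call with a gripper value outside its range is refused whole. The fingers move at their own pace and stop on an object; "newtons" is the grip in N (left out, the last holds). Time passes only in rows, so rows that repeat a pose let the fingers close, or fill a call up. It gives the time, the measured TCP pose, the force, the opening and the grip force at its end, in the units of the state.
- r.get_state(): the state, without advancing time (a new reading comes with each control period).
- r.capture(name): name is "scene" or "top" or "wrist"; returns a dict with "pixels" (400x640x3 uint8, red, green, blue), "range_z" (400x640 float32, m along the optical axis (not along the pixel's ray), 0 where there is no reading), "fx", "fy", "cx", "cy" (pixels), "position" and "attitude" of the camera in the world; the wrist camera has in their place "hand_eye" (4x4, takes a point from camera to tool coordinates, whose origin is the TCP and whose axes are the flange's). Camera axes: x right, y up, looking along -z (the intrinsics and any distortion apply to the point x, -y, -z); pixel columns grow to the right and rows downward; lengths in m; the calibration is good to about 2 mm. The wrist camera is an equidistant fisheye: a pixel r from the principal point sees the ray r / f radians off the axis. A picture is of the moment at which its call begins: read the wrist's pose just before it.
- r.close_job(): hands the job in; it is judged then, once.
Trained networks look in the newest picture that a camera, given by its name, has taken for a name from the list of things; names that differ only in an ending like _2 or _b are one class to them, and where a whole thing is asked for, a point or a joint stands for the part that bears it (a point fixed in the world has none). Each returns a list of dicts, best first, with "conf" (0 to 1); they miss things now and then, are a little off and sometimes report something else, mostly with a low value. They report only what shows in the picture. A call takes as long as a camera call. They do not tell look-alikes from the thing itself.
- r.boxes_of(name, camera): "extent" ([left, top, right, bottom] in pixels, round what is visible of it).
- r.regions_of(name, camera): "pixels" (400x640 bool, what is visible of it) and "extent" ([left, top, right, bottom] in pixels, round what is visible of it).
- r.tip_of(name, camera): "at" ([column, row] in pixels: a listed point, or the origin of a listed thing).
The state is a dict: "time_s": time; "joints": joint angles; "qd": joint speeds; "joint_torque": joint torques, N m; "tcp_pos": TCP position; "eef_rot": TCP orientation; "contact_force": force on the tool from outside, world axes, zero at the start; "moment": the same for the moment, N m; "gripper_width": finger opening in m; "gripper_force": force on a finger pad.
Only numpy, scipy, OpenCV 4.12 (cv2) and the standard library are available. Lean on these libraries where they do the work, as an engineer would, in place of code of your own. Each camera call takes 0.05 s, during which the arm holds its last target. There are 200 camera calls.

## Task

The lamp in the microscope light source has burnt out. Turn the lamp cartridge anticlockwise by its knob, past the detent to its stop, lift it straight out, stand it upright on the grey rubber mat and let go of it; then take it again by its barrel and lay it on its side in the two V-saddles of the cradle, let go and leave it there. Leave the eyepiece, the slide box and the bottle where they are.

Things in the scene. Friction and masses are not known exactly. Their poses are not given: they have to be found in the camera images.
- lamphouse: Fixed ivory light source, 240 (x) x 220 (y) x 115.5 mm high; origin at the centre of its underside, z up, front panel facing -x. A round bayonet well opens in the middle of its top; well floor 20 mm above the table.
- lamphouse_well (a point): Centre of the well's mouth, on the lamphouse's top; axes as the lamphouse. Rim plate 10 mm thick, bore 53 mm diameter, flush with the top. Two slots about 20 mm wide run down through the rim plate at the +x and -x sides of the bore, out to 36 mm from the centre: the cartridge's lugs pass only there.
- cartridge: Loose lamp cartridge, 0.28 to 0.46 kg, 125 mm tall; origin at the centre of its flat foot, z along it towards the knob. Aluminium barrel 50 mm diameter (z 0 to 95 mm). On top a black bar knob 46 mm long (along x), 14 mm wide (y), 30 mm high (z 95 to 125). Starts standing on the well floor, locked under the rim, only the knob showing above the top.
- cartridge_lugs (a point): Point on the cartridge's axis 80 mm above its foot, level with two lugs at +x and -x (in line with the knob bar), 12 mm wide, 8 mm high, out to 33 mm from the axis. At the start the bar lies 58 to 74 degrees clockwise (from above) of the slots' line (lamphouse x). Within about 8 degrees of the slots it lifts out freely; elsewhere it is blocked after 1.5 mm.
- cartridge_knob (a point): Point on the cartridge's axis 117 mm above its foot, 8 mm below the knob's top: where to grip the knob. Axes as the cartridge. Turned anticlockwise from above, it passes a spring detent (a few tenths of N m, felt from about 52 to 18 degrees before the slots), then meets a hard stop about 4 degrees past the slots' middle.
- cartridge_mid (a point): Point on the cartridge's axis 37 mm above its foot: the part of the barrel that belongs midway between the saddles. Axes as the cartridge.
- mat: Fixed grey rubber mat, 130 x 130 x 4 mm thick, flat on the table; origin at the centre of its underside (top at z = 4 mm).
- cradle: Fixed cradle: base plate 85 (x) x 100 (y) x 8 mm and two grey V-saddles, each 10 mm thick, 25.5 mm to either side of the middle along its y; origin at the centre of its underside. V walls slope 45 degrees, upper edges 11 mm below the lying barrel's axis and 60 mm apart. Between the saddles is free room for fingers down to the base plate.
- cradle_seat (a point): Point 58 mm above the cradle's underside, midway between the saddles; axes as the cradle. The lying barrel's axis runs through it along y, knob to either end, with cartridge_mid here (within about 12 mm), the lugs and knob hanging out beyond one saddle.
- eyepiece: Loose black eyepiece standing on the bench, 44 mm diameter, 68 mm tall; bystander; origin at the centre of its underside.
- slidebox: Loose white slide box 85 x 100 x 35 mm; bystander; origin at the centre of its underside.
- bottle: Loose clear bottle with white cap, 56 mm diameter, 120 mm tall; bystander; origin at the centre of its underside.
Mind the look-alikes: they are no part of the job. Leave any red or yellow look-alike of the cartridge alone. Several things have the shape of the mat; the one meant has the colours described above.

How it is judged (in metres and radians):
On the way, in this order (a step that is already met when the one before it is completed fails the run):
1. the cartridge is lifted clear out of the light source (z of cartridge in the frame of lamphouse above 0.117 m), for 0.1 s.
2. the cartridge stands upright on the mat, let go (horizontal distance between cartridge and mat below 0.06 m and height (world z) of cartridge below 0.008 m and angle between cartridge's own z axis and vertical below 0.1 rad and contact force between the fingers and cartridge below 0.1 N and linear speed of cartridge below 0.02 m/s), for 0.2 s.
At the end, for the whole second after the job is handed in: The cartridge lies at rest on its side in both saddles: its point cartridge_mid within 14 mm of the cradle's seat and its axis within 0.12 rad of the cradle's y axis (knob to either end) (distance between cartridge_mid and cradle_seat below 0.014 m and angle between the z axis of cartridge and the y axis of cradle, either way round below 0.12 rad and linear speed of cartridge below 0.02 m/s and angular speed of cartridge below 0.2 rad/s); the robot touches nothing.
It fails at once if the eyepiece is moved by more than 30 mm (distance of eyepiece from where it was at the start of the episode above 0.03 m).
It fails at once if the slide box is moved by more than 30 mm (distance of slidebox from where it was at the start of the episode above 0.03 m).
It fails at once if the bottle is moved by more than 30 mm (distance of bottle from where it was at the start of the episode above 0.03 m).
It also fails if it takes over 64 s, if anything falls off the work surface, if the arm or the gripper's body presses on something with over 40 N, if the wrist force passes 120 N, or if a joint passes its speed limit or range.

## Working session

There is one attempt and no reset: what is moved stays moved. The work goes in short steps, Python scripts to look and compute and a tool call to move; the robot and the scene stay as the last step left them, time stands still between calls to the robot, and variables do not carry over. Pictures are saved under pics/ and viewed, at most 10 in all, crops included, and the job is handed in when it is done.

Besides the shell and the picture viewer there is one more tool, called as name(argument=value, ...) on one line, values as JSON. jog_arm: Moves the arm, as the interface text tells. Its arguments: {"type":"object","properties":{"travel":{"type":"array"},"dr":{"type":"array"},"claw":{"type":"array"},"newtons":{"type":"number"}},"required":["travel","dr","claw"]}

```bash
mkdir -p pics; cat > h.py <<'E'
import numpy as np, cv2
from plant import r
from scipy.spatial.transform import Rotation as R
def cap(n):
    c=r.capture(n); cv2.imwrite  # newest picture
    return c
def att(c):
    a=np.array(c["attitude"],float)
    if a.shape==(3,3): return a
    if a.size==4: return R.from_quat(a).as_matrix()
    return R.from_euler('xyz',a,degrees=True).as_matrix()
def cloud(c):
    d=c["range_z"]; v,u=np.mgrid[0:400,0:640]
    P=np.stack([(u-c["cx"])/c["fx"]*d,-(v-c["cy"])/c["fy"]*d,-d],-1)
    return P@att(c).T+np.array(c["position"])
def save(c,n): cv2.imwrite(f"pics/{n}.png",c["pixels"][:,:,::-1])
E
python3 - <<'E'
from h import *
print(r.get_state())
for n in ("top","scene"):
    c=cap(n); save(c,n+"0"); print(n,c["position"],c["attitude"],c["fx"],c["fy"],c["cx"],c["cy"],[k for k in c])
    W=cloud(c)
    for t in ("lamphouse","cartridge","mat","cradle","eyepiece","slidebox","bottle"):
        for m in r.regions_of(t,n)[:3]:
            p=W[m["pixels"]&(c["range_z"]>0)]
            print(t,round(m["conf"],2),np.array(m["extent"]).round(),np.median(p,0).round(3),np.percentile(p,98,axis=0).round(3),np.percentile(p,2,axis=0).round(3))
    for t in ("lamphouse_well","cartridge_knob","cradle_seat"):
        for m in r.tip_of(t,n)[:2]:
            u,v=np.array(m["at"]).round().astype(int); print(t,round(m["conf"],2),u,v,W[v,u].round(3))
E
```

```text
{'time_s': 0.0, 'joints': array([-5.72896920e+01,  2.05899850e+01,  6.35165440e-01, -2.02025310e-02,
       -7.01351874e+01, -1.65070559e+01]), 'qd': array([-0.05421419,  0.05201745, -0.01932332, -0.05650155,  0.01104318,
       -0.0260508 ]), 'joint_torque': array([-2.40064801e-03, -5.82717848e+01,  2.93063021e+01,  6.99699238e+00,
        7.01095909e-03, -1.50698093e-04]), 'tcp_pos': array([ 0.18820393, -0.64773748,  0.22564936]), 'eef_rot': array([ 1.79908306e+02, -7.36735557e-03, -1.63803622e+02]), 'contact_force': array([0.76299216, 0.11357144, 0.57227871]), 'moment': array([-0.00567699,  0.01533594, -0.00043962]), 'gripper_force': 0.0, 'gripper_width': 0.08750938886844073}
top [0.43683691 0.049628   1.44025886] [  5.42508691   1.03129024 -90.47979092] 427.0766446613114 427.0766446613114 319.8787511454942 193.45500731114694 ['pixels', 'range_z', 'fx', 'fy', 'cx', 'cy', 'position', 'attitude']
lamphouse 0.97 [217. 158. 304. 248.] [0.534 0.257 0.116] [0.657 0.374 0.122] [0.413 0.144 0.051]
cartridge 0.67 [253. 195. 267. 210.] [0.536 0.26  0.118] [0.56  0.285 0.149] [0.516 0.239 0.
[... 1802 characters left out ...]
 -0.082 -0.   ]
eyepiece 0.88 [367. 281. 384. 303.] [0.789 0.039 0.064] [0.803 0.06  0.07 ] [0.766 0.024 0.009]
slidebox 0.68 [282. 296. 339. 351.] [ 0.766 -0.127  0.033] [ 0.803 -0.076  0.037] [ 0.718 -0.175  0.001]
slidebox 0.29 [384. 162. 404. 179.] [0.547 0.256 0.123] [0.565 0.279 0.146] [0.523 0.236 0.105]
bottle 0.81 [202. 347. 229. 382.] [ 0.769 -0.345  0.078] [ 0.782 -0.32   0.12 ] [ 0.744 -0.37   0.007]
lamphouse_well 0.71 391 173 [0.55  0.247 0.123]
lamphouse_well 0.18 389 199 [0.614 0.196 0.115]
cartridge_knob 0.83 437 130 [0.477 0.458 0.115]
cartridge_knob 0.59 459 151 [0.579 0.451 0.124]
cradle_seat 0.66 303 234 [ 0.523 -0.009 -0.003]
cradle_seat 0.37 396 165 [0.547 0.262 0.142]
```

```bash
python3 - <<'E'
from h import *
a=cv2.imread("pics/top0.png")[110:310,180:460]; b=cv2.imread("pics/scene0.png")[100:390,140:480]
a=cv2.resize(a,(392*1,280)); a=cv2.resize(cv2.imread("pics/top0.png")[110:310,180:460],(784,560),interpolation=cv2.INTER_CUBIC)
cv2.imwrite("pics/top0c.png",a)
c=cap("top"); W=cloud(c); d=c["range_z"]>0
# lamphouse top
m=d&(abs(W[...,2]-.1155)<.006)&(abs(W[...,0]-.53)<.2)&(abs(W[...,1]-.26)<.14)
print("house",cv2.minAreaRect(W[m][:,:2].astype(np.float32)),np.median(W[m],0))
m=d&(W[...,2]>.13)&(abs(W[...,0]-.535)<.06)&(abs(W[...,1]-.26)<.06)
p=W[m]; print("knob",len(p),p.mean(0),cv2.minAreaRect(p[:,:2].astype(np.float32)))
for t in ("cradle","mat"):
  for g in r.regions_of(t,"top")[:2]:
    p=W[g["pixels"]&d]; print(t,cv2.minAreaRect(p[:,:2].astype(np.float32)),c["pixels"][g["pixels"]].mean(0))
    if t=="cradle":
        p=p[p[:,2]>.03]; print(len(p),p.mean(0),cv2.minAreaRect(p[:,:2].astype(np.float32)))
E
```

```text
house ((0.5398569107055664, 0.2630828619003296), (0.221401184797287, 0.24036002159118652), 77.6673812866211) [0.53746187 0.26213577 0.11609838]
knob 75 [0.53931765 0.26113027 0.14476143] ((0.5395018458366394, 0.2623652219772339), (0.014315382577478886, 0.04587976261973381), 9.756794929504395)
cradle ((0.5726932287216187, -0.0309571735560894), (0.09968208521604538, 0.08780501037836075), 79.93292236328125) [206.78668478 208.66983696 212.49456522]
97 [ 0.57234921 -0.03019536  0.0412508 ] ((0.5707556009292603, -0.029640600085258484), (0.0603209063410759, 0.06388884782791138), 79.30332946777344)
mat ((0.2970997989177704, -0.26167991757392883), (0.1296253502368927, 0.12782979011535645), 85.37918853759766) [ 77.84615385 133.92847503 211.29757085]
mat ((0.5065087676048279, -0.2715517282485962), (0.1352969855070114, 0.13153144717216492), 89.34220886230469) [189.55197368 188.58815789 180.80131579]
```

View pics/top0c.png

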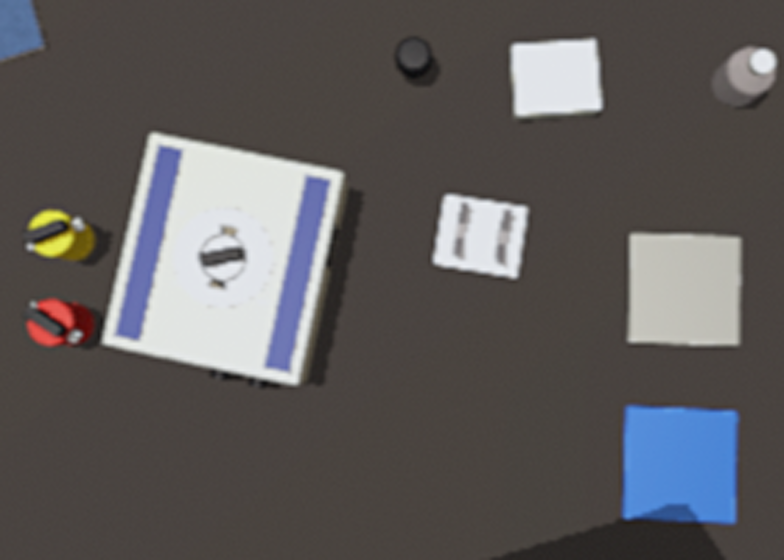

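The top view shows the ivory lamphouse on the left, with its knob bar at (222,257) and its slots at (228,230) and (217,284). The cradle is at (480,235), the grey mat at (684,290) and the blue decoy mat below it. The red and yellow decoys are at the far left. The measured sizes and the bar angle (about 68° clockwise of the slots) match the description.

```bash
cat >> h.py <<'E'
def pose(s=None):
    s=s or r.get_state(); return np.array(s["tcp_pos"]),R.from_euler('xyz',s["eef_rot"],degrees=True)
def down(psi): # tool y at world angle psi (deg), pointing down
    return R.from_euler('xyz',[180,0,psi+90],degrees=True)
def go(frm,*tg):
    p0,R0=frm
    for p,Q in tg:
        t=R0.inv().apply(np.array(p)-p0)/.5; d=(R0.inv()*Q).as_rotvec()/(2*np.pi)
        print("travel",t.round(4).tolist(),"dr",d.round(4).tolist())
E
python3 - <<'E'
from h import *
p=pose(); go(p,([.5,-.25,.26],down(150))); go(((.5,-.25,.26),down(150)),([.54,.1,.26],down(180)),([.5395,.262,.22],down(190)))
E
```

```text
travel [-0.8208, 0.5908, -0.0669] dr [0.0, 0.0, -0.1217]
travel [-0.6462, 0.2807, 0.0] dr [-0.0, 0.0, -0.0833]
travel [-0.9263, 0.4436, 0.08] dr [0.0, 0.0, -0.1111]
```

jog_arm(travel=[[-0.82,0.59,-0.067],[-0.82,0.59,-0.067],[-0.82,0.59,-0.067],[-0.82,0.59,-0.067],[-0.82,0.59,-0.067],[-0.82,0.59,-0.067],[-0.82,0.59,-0.067],[-0.82,0.59,-0.067],[-0.82,0.59,-0.067],[-0.82,0.59,-0.067]], dr=[[0,0,-0.1217],[0,0,-0.1217],[0,0,-0.1217],[0,0,-0.1217],[0,0,-0.1217],[0,0,-0.1217],[0,0,-0.1217],[0,0,-0.1217],[0,0,-0.1217],[0,0,-0.1217]], claw=[1,1,1,1,1,1,1,1,1,1])

```text
time_s: 2.5
tcp_pos: [0.4999, -0.25, 0.26]
eef_rot: [180.0, -0.0, -119.9]
contact_force: [-0.4, -0.6, 0.2]
gripper_width: 0.0874
gripper_force: 0.0
```

jog_arm(travel=[[-0.926,0.444,0.08],[-0.926,0.444,0.08],[-0.926,0.444,0.08],[-0.926,0.444,0.08],[-0.926,0.444,0.08],[-0.926,0.444,0.08],[-0.926,0.444,0.08],[-0.926,0.444,0.08],[-0.926,0.444,0.08],[-0.926,0.444,0.08]], dr=[[0,0,-0.111],[0,0,-0.111],[0,0,-0.111],[0,0,-0.111],[0,0,-0.111],[0,0,-0.111],[0,0,-0.111],[0,0,-0.111],[0,0,-0.111],[0,0,-0.111]], claw=[1,1,1,1,1,1,1,1,1,1])

```text
time_s: 3.75
tcp_pos: [0.539, 0.2609, 0.2194]
eef_rot: [179.9, -0.0, -80.0]
contact_force: [-1.1, -0.3, -0.4]
gripper_width: 0.0875
gripper_force: 0.0
```

```bash
cat >> h.py <<'E'
def wrist(c,p):
    d=c["range_z"]; v,u=np.mgrid[0:400,0:640]
    a=(u-c["cx"])/c["fx"]; b=(v-c["cy"])/c["fy"]; th=np.hypot(a,b); k=np.tan(th)/np.maximum(th,1e-9)
    P=np.stack([a*k*d,-b*k*d,-d],-1); H=np.array(c["hand_eye"])
    P=P@H[:3,:3].T+H[:3,3]
    return (p[1].apply(P.reshape(-1,3))+p[0]).reshape(P.shape)
E
python3 - <<'E'
from h import *
s=r.get_state(); p=pose(s); print(s["time_s"],s["joints"].round(2),p[0],s["eef_rot"])
c=cap("wrist"); save(c,"w1"); W=wrist(c,p); d=c["range_z"]>0
o=d&(abs(W[...,0]-.54)<.06)&(abs(W[...,1]-.262)<.06)
m=o&(W[...,2]>.135)&(W[...,2]<.155)
q=W[m]; print(len(q),q.mean(0),cv2.minAreaRect(q[:,:2].astype(np.float32)),np.percentile(q[:,2],[5,50,95]))
m=o&(abs(W[...,2]-.1155)<.008); print("top z",np.median(W[m][:,2]))
E
```

```text
3.75 [ 44.51  13.75  -9.87   0.   -66.46 -34.55] [0.53898348 0.26090076 0.2194204 ] [ 1.79937930e+02 -4.44752481e-02 -8.00349764e+01]
983 [0.53962691 0.25746663 0.14432583] ((0.5397467613220215, 0.25950244069099426), (0.0143844373524189, 0.04608016833662987), 10.229442596435547) [0.14280597 0.14450042 0.14565483]
top z 0.11547204986982211
```

View pics/w1.png

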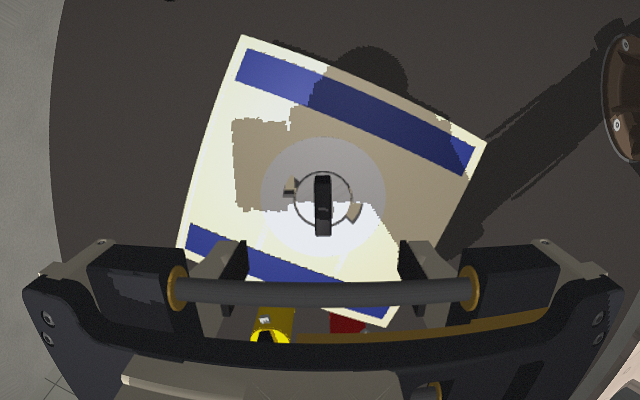

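The wrist view shows the dark bar knob at (322,205), centred between the fingers and square to them, with the slots at (290,187) and (355,212). The knob centre is near (0.5397, 0.260) and its top is at 0.1445, as expected. Next I descend and grip.

jog_arm(travel=[[0,0,0.1],[0,0,0.17],[0,0,0.201],[0,0,0.201],[0,0,0.201],[0,0,0.201],[0,0,0.201],[0,0,0.201],[0,0,0.201],[0,0,0.201]], dr=[[0,0,0],[0,0,0],[0,0,0],[0,0,0],[0,0,0],[0,0,0],[0,0,0],[0,0,0],[0,0,0],[0,0,0]], claw=[1,1,1,0,0,0,0,0,0,0], newtons=60)

```text
time_s: 5.05
tcp_pos: [0.5388, 0.2615, 0.1195]
eef_rot: [180.0, -0.0, -80.0]
contact_force: [-0.5, 0.1, -0.2]
gripper_width: 0.023
gripper_force: 0.0
```

jog_arm(travel=[[0,0,0],[0,0,0],[0,0,0],[0,0,0],[0,0,0],[0,0,0],[0,0,0],[0,0,0],[0,0,0],[0,0,0]], dr=[[0,0,0],[0,0,0],[0,0,-0.03],[0,0,-0.055],[0,0,-0.08],[0,0,-0.105],[0,0,-0.13],[0,0,-0.155],[0,0,-0.175],[0,0,-0.194]], claw=[0,0,0,0,0,0,0,0,0,0])

```text
time_s: 6.3
tcp_pos: [0.5385, 0.2604, 0.1195]
eef_rot: [179.9, 0.0, -10.0]
contact_force: [0.7, -7.3, 2.4]
gripper_width: 0.0139
gripper_force: 60.0
```

```bash
python3 - <<'E'
from h import *
s=r.get_state(); print(s["time_s"],s["joints"].round(2),s["tcp_pos"],s["eef_rot"],s["contact_force"],s["moment"],s["gripper_width"],s["gripper_force"])
E
```

```text
6.3 [ 4.453e+01  1.856e+01 -1.731e+01  3.000e-02 -5.423e+01  3.547e+01] [0.53846818 0.260431   0.11948331] [ 1.79895522e+02  4.10552685e-02 -9.97717166e+00] [ 0.65866962 -7.25228507  2.37897273] [-2.55267766 -0.21439145 -0.29074489] 0.013908198625764 60.03862202167511
```

jog_arm(travel=[[0,0,-0.01],[0,0,-0.03],[0,0,-0.06],[0,0,-0.1],[0,0,-0.15],[0,0,-0.2],[0,0,-0.25],[0,0,-0.27],[0,0,-0.27],[0,0,-0.27]], dr=[[0,0,0],[0,0,0],[0,0,0],[0,0,0],[0,0,0],[0,0,0],[0,0,0],[0,0,0],[0,0,0],[0,0,0]], claw=[0,0,0,0,0,0,0,0,0,0])

```text
time_s: 7.55
tcp_pos: [0.5383, 0.2613, 0.2536]
eef_rot: [180.0, 0.1, -10.2]
contact_force: [0.0, 0.9, -3.5]
gripper_width: 0.0137
gripper_force: 60.0
```

```bash
python3 - <<'E'
from h import *
s=r.get_state(); print(s["time_s"],s["joints"].round(2),s["tcp_pos"],s["contact_force"],s["moment"],s["gripper_width"],s["gripper_force"])
c=cap("scene"); cv2.imwrite("pics/s1.png",cv2.resize(c["pixels"][60:300,260:520,::-1],(650,600)))
E
```

```text
7.55 [ 4.457e+01  1.251e+01 -6.950e+00 -3.000e-02 -7.062e+01  3.524e+01] [0.53833179 0.26132549 0.25356103] [ 0.01879597  0.86627764 -3.48346516] [-0.08394273  0.18659162 -0.07245731] 0.013660167784376898 59.955893754959106
```

View pics/s1.png

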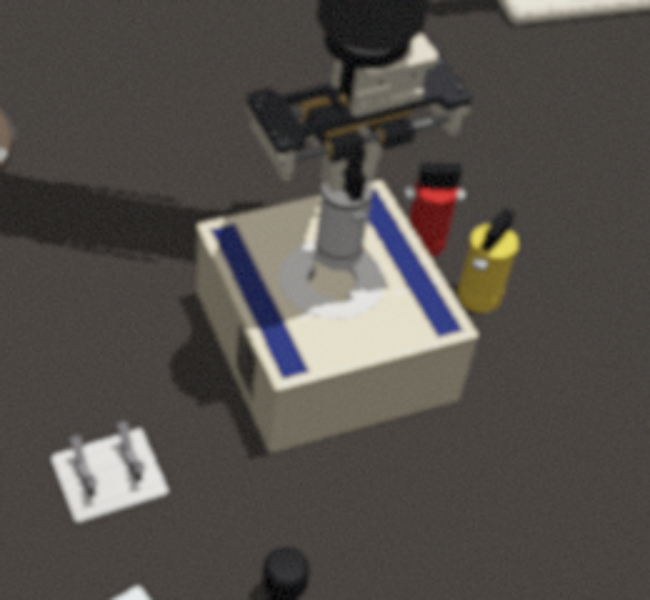

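The cartridge is hanging from the gripper at (345,220), clear of the well, and the decoys are untouched. Next I carry it to the grey mat, keeping the bar along the cradle's x.

jog_arm(travel=[[0.01,0.07,0],[0.025,0.18,0],[0.037,0.3,0],[0.05,0.42,0],[0.062,0.54,0],[0.075,0.66,0],[0.086,0.77,0],[0.095,0.86,0],[0.102,0.92,0],[0.105,0.95,0]], dr=[[0,0,0],[0,0,0],[0,0,0],[0,0,0],[0,0,0],[0,0,0],[0,0,0],[0,0,0],[0,0,0],[0,0,0]], claw=[0,0,0,0,0,0,0,0,0,0])

```text
time_s: 8.85
tcp_pos: [0.5058, -0.2168, 0.2535]
eef_rot: [180.0, 0.1, -10.3]
contact_force: [0.1, 0.1, -2.8]
gripper_width: 0.0133
gripper_force: 60.0
```

```bash
python3 - <<'E'
from h import *
s=r.get_state(); p=pose(s);print(s["time_s"],s["joints"].round(2),s["tcp_pos"],s["eef_rot"],s["gripper_width"])
go(p,([.505,-.262,.13],down(80)),([.505,-.262,.104],down(80)))
c=cap("scene"); W=cloud(c)
m=(c["range_z"]>0)&(abs(W[...,0]-.508)<.06)&(abs(W[...,1]+.216)<.045)&(W[...,2]>.08)&(W[...,2]<.26)
q=W[m]; print(len(q),[ (z,q[abs(q[:,2]-z)<.005].mean(0).round(3).tolist(),(q[abs(q[:,2]-z)<.005]).shape) for z in (.15,.16,.18,.2,.22,.24)],q[:,2].min())
E
```

```text
8.85 [-2.800e+00  7.880e+00 -1.272e+01 -1.000e-02 -6.950e+01  8.251e+01] [ 0.50580995 -0.21675587  0.25354752] [ 1.79992253e+02  1.01083581e-01 -1.02909685e+01] 0.013298917397456827
travel [0.015, 0.0893, 0.2471] dr [0.0004, -0.0, 0.4992]
travel [0.0151, 0.0893, 0.2991] dr [0.0004, -0.0, 0.4992]
716 [(0.15, [0.527, -0.221, 0.153], (12, 3)), (0.16, [0.528, -0.219, 0.16], (49, 3)), (0.18, [0.529, -0.219, 0.18], (57, 3)), (0.2, [0.528, -0.22, 0.2], (60, 3)), (0.22, [0.529, -0.217, 0.22], (54, 3)), (0.24, [0.53, -0.221, 0.24], (89, 3))] 0.14933863589132845
```

jog_arm(travel=[[0.015,0.09,0.06],[0.015,0.09,0.13],[0.015,0.09,0.19],[0.015,0.09,0.24],[0.015,0.09,0.265],[0.015,0.09,0.28],[0.015,0.09,0.29],[0.015,0.09,0.295],[0.015,0.09,0.299],[0.015,0.09,0.299]], dr=[[0,0,0],[0,0,0],[0,0,0],[0,0,0],[0,0,0],[0,0,0],[0,0,0],[0,0,0],[0,0,0],[0,0,0]], claw=[0,0,0,0,0,0,0,0,0,0])

```text
time_s: 10.15
tcp_pos: [0.506, -0.261, 0.1053]
eef_rot: [-180.0, -0.0, -10.2]
contact_force: [-0.1, 0.6, -2.3]
gripper_width: 0.014
gripper_force: 60.0
```

jog_arm(travel=[[0,0,0.001],[0,0,0.002],[0,0,0.003],[0,0,0.003],[0,0,0.003],[0,0,0.003],[0,0,0.003],[0,0,0.003],[0,0,0.003],[0,0,0.003]], dr=[[0,0,0],[0,0,0],[0,0,0],[0,0,0],[0,0,0],[0,0,0],[0,0,0],[0,0,0],[0,0,0],[0,0,0]], claw=[0,0,0,0,0.3,0.5,0.8,1,1,1])

```text
time_s: 11.4
tcp_pos: [0.5059, -0.2609, 0.1036]
eef_rot: [180.0, 0.0, -10.2]
contact_force: [-0.5, 0.1, -0.5]
gripper_width: 0.0678
gripper_force: 0.0
```

jog_arm(travel=[[0,0,0],[0,0,-0.05],[0,0,-0.12],[0,0,-0.2],[0,0,-0.28],[0,0,-0.36],[0,0,-0.36],[0,0,-0.36],[0,0,-0.36],[0,0,-0.36]], dr=[[0,0,0],[0,0,0],[0,0,0],[0,0,0],[0,0,0],[0,0,0],[0,0,0],[0,0,0],[0,0,0],[0,0,0]], claw=[1,1,1,1,1,1,1,1,1,1])

```text
time_s: 12.65
tcp_pos: [0.5056, -0.2608, 0.2826]
eef_rot: [180.0, 0.1, -10.2]
contact_force: [-0.2, -0.4, 0.5]
gripper_width: 0.0875
gripper_force: 0.0
```

```bash
python3 - <<'E'
from h import *
s=r.get_state(); p=pose(s);print(s["time_s"],s["joints"].round(2),s["tcp_pos"],s["eef_rot"],s["gripper_width"])
c=cap("wrist"); W=wrist(c,p); d=c["range_z"]>0
m=d&(W[...,2]>.115)&(W[...,2]<.14)&(abs(W[...,0]-.505)<.05)&(abs(W[...,1]+.262)<.05)
q=W[m]; print("knob",len(q),cv2.minAreaRect(q[:,:2].astype(np.float32)),np.percentile(q[:,2],[5,50,95]))
c=cap("scene"); W=cloud(c)
m=(c["range_z"]>0)&(abs(W[...,0]-.505)<.05)&(abs(W[...,1]+.262)<.05)&(W[...,2]>.02)
q=W[m]; 
for z in (.02,.04,.06,.09,.12):
    k=q[abs(q[:,2]-z)<.008]; print(z,len(k),k.mean(0).round(4),k[:,1].min().round(4),k[:,1].max().round(4))
print(q[:,2].max())
E
```

```text
12.65 [ -7.59   8.8   -7.82  -0.   -73.47  87.4 ] [ 0.50561617 -0.26084741  0.28263534] [ 1.79999316e+02  9.43561723e-02 -1.01869805e+01] 0.08750620961942485
knob 552 ((0.5091878175735474, -0.26018059253692627), (0.012644529342651367, 0.045139964669942856), 79.83246612548828) [0.12587479 0.12852407 0.1297666 ]
0.02 38 [ 0.5282 -0.2633  0.0244] -0.2848 -0.2359
0.04 73 [ 0.5285 -0.2621  0.0401] -0.2848 -0.2371
0.06 76 [ 0.529  -0.2612  0.0594] -0.2843 -0.237
0.09 205 [ 0.5197 -0.2615  0.093 ] -0.2849 -0.2357
0.12 83 [ 0.5163 -0.2612  0.1242] -0.2704 -0.2508
0.7256460945586058
```

```bash
cat > k.py <<'E'
from h import *
from scipy.optimize import least_squares
D=[([-57.29,20.59,.635],[.1882,-.6477,.2256]),([44.51,13.75,-9.87],[.53898,.2609,.21942]),([44.53,18.56,-17.31],[.53847,.26043,.11948]),([44.57,12.51,-6.95],[.5383,.2613,.25356]),([-2.8,7.88,-12.72],[.50581,-.21676,.25355]),([-7.59,8.8,-7.82],[.50562,-.26085,.28264])]
def lin():
    A=[];b=[]
    for j,p in D:
        a,c=np.radians(j[1]),np.radians(j[1]-j[2]); rr=np.hypot(p[0],p[1]); d=rr*np.sin(np.radians(j[0])-np.arctan2(p[1],p[0]))
        A+=[[np.sin(a),np.cos(c),np.sin(c),1,0],[np.cos(a),-np.sin(c),np.cos(c),0,1]]; b+=[np.sqrt(rr*rr-d*d),p[2]]
    x,res,rk,sv=np.linalg.lstsq(np.array(A),np.array(b),rcond=None); return x,d,np.abs(np.array(A)@x-b).max(),sv
x,dl,e,sv=lin()
if __name__=="__main__": print("L2,L4,e,a1,h-d6",x.round(3),"lat",dl,"err",e,sv)
E
python3 k.py
```

```text
L2,L4,e,a1,h-d6 [ 0.602  0.463 -0.    -0.    -0.179] lat 0.19178058807047038 err 0.0001203310976617411 [4.2361153  3.45897784 0.19171475 0.1883409  0.13628141]
```

```bash
cat >> h.py <<'E'
def tilt(az,th,knob=1): # tool y at az-90; tool z points toward az, th deg away from straight down
    a,t=np.radians([az,th]); y=np.array([np.sin(a),-np.cos(a),0]); z=np.array([np.cos(a)*np.sin(t),np.sin(a)*np.sin(t),-np.cos(t)])
    return R.from_matrix(np.stack([np.cross(y,z),y,z],1))
E
python3 - <<'E'
from h import *
p=pose(); Q=tilt(80,70); print(Q.as_matrix().round(3)); print(np.degrees((p[1].inv()*Q).magnitude()))
go(p,([.474,-.446,.26],Q))
E
```

```text
[[ 0.059  0.985  0.163]
 [ 0.337 -0.174  0.925]
 [ 0.94  -0.    -0.342]]
109.37070387724333
travel [0.0029, 0.3756, 0.046] dr [0.1511, 0.1509, -0.2161]
```

jog_arm(travel=[[0.003,0.06,0.0],[0.003,0.12,0.0],[0.003,0.18,0.0],[0.003,0.24,0.01],[0.003,0.29,0.02],[0.003,0.33,0.03],[0.003,0.36,0.04],[0.003,0.375,0.046],[0.003,0.375,0.046],[0.003,0.375,0.046]], dr=[[0.015,0.015,-0.0216],[0.03,0.03,-0.0432],[0.045,0.045,-0.0648],[0.06,0.06,-0.0864],[0.075,0.075,-0.108],[0.09,0.09,-0.1296],[0.106,0.106,-0.1512],[0.121,0.121,-0.1728],[0.136,0.136,-0.1944],[0.151,0.151,-0.216]], claw=[1,1,1,1,1,1,1,1,1,1])

```text
time_s: 14.0
tcp_pos: [0.527, -0.4988, 0.3264]
eef_rot: [-145.3, -60.2, 38.9]
contact_force: [0.6, -0.1, 0.2]
gripper_width: 0.0876
gripper_force: 0.0
```

```bash
python3 - <<'E'
from k import *
s=r.get_state(); p=pose(s);print(s["time_s"],s["joints"].round(2),s["tcp_pos"],p[1].as_matrix().round(3))
j=np.radians(s["joints"]); 
R1=R.from_euler('z',j[0]); F=R1*R.from_euler('y',j[1]-j[2])
print("forearm frame tool axes",(F.inv()*p[1]).as_matrix().round(3))
el=R1.apply([x[0]*np.sin(j[1]),0,x[0]*np.cos(j[1])]); w=el+F.apply([x[1],0,0]); print("wrist minus h:",w, "tcp-w in forearm",F.inv().apply(p[0]-w),"in tool",p[1].inv().apply(p[0]-w))
Q=tilt(80,70); zt=Q.as_matrix()[:,2]; g=np.array([.5065,-.261,.041])+.019*zt
print(g); go(p,(g-.12*zt,Q),(g,Q))
E
```

```text
14.0 [ -56.65   50.2    58.68  -64.68 -133.46  173.6 ] [ 0.52700721 -0.49880285  0.32639669] [[ 0.387  0.9    0.199]
 [ 0.312 -0.331  0.891]
 [ 0.868 -0.282 -0.408]]
forearm frame tool axes [[ 0.081  0.721 -0.688]
 [ 0.494  0.57   0.656]
 [ 0.866 -0.393 -0.31 ]]
wrist minus h: [ 0.50601511 -0.76889466  0.45347997] tcp-w in forearm [-0.23047813  0.16601582 -0.09412222] in tool [-0.01804782 -0.03458487  0.29667925]
[ 0.50960034 -0.24341709  0.03450162]
travel [-0.3742, -0.0205, 0.4473] dr [0.0085, 0.0103, -0.0528]
travel [-0.3611, -0.0355, 0.6865] dr [0.0085, 0.0103, -0.0528]
```

```bash
cat > k.py <<'E'
from h import *
from scipy.optimize import least_squares
L2,L4,H,LT,D6=.602,.463,.198,.1918,.3775
def fk(q):
    j=np.radians(q); R1=R.from_euler('z',j[0]); F=R1*R.from_euler('y',j[1]-j[2]); G=F*R.from_euler('x',-j[3])
    w=R1.apply([L2*np.sin(j[1]),0,H+L2*np.cos(j[1])])+F.apply([L4,0,0])
    o=w+G.apply([0,-LT,0]); T=G*R.from_euler('y',-j[4])*R.from_euler('x',-j[5])
    m=T.as_matrix(); RT=R.from_matrix(m@FIX); return o+D6*m[:,0],RT,w,o
FIX=np.array([[0,0,1],[0,1,0],[-1,0,0]],float)
lo=np.array([-176.03,-82.01,-58.28,-173.87,-174.79,-173.66]);hi=np.array([176.03,121.73,71.71,95.51,-.11,173.66])
def ik(p,Q,q0):
    f=lambda q:np.r_[(fk(q)[0]-p)*10,(fk(q)[1].inv()*Q).as_rotvec()*2]
    s=least_squares(f,np.clip(q0,lo+.1,hi-.1),bounds=(lo,hi),x_scale=50.); return s.x,np.abs(s.fun).max()
E
python3 - <<'E'
from k import *
s=r.get_state(); p=pose(s); a=fk(s["joints"]); print("fk check",a[0]-p[0],(a[1].inv()*p[1]).as_rotvec().round(3))
a=fk([-7.59,8.8,-7.82,0,-73.47,87.4]); print(a[0],a[1].as_matrix().round(2))
Z=R.from_euler('z',180,degrees=True)
Q=tilt(80,70)*Z; zt=Q.as_matrix()[:,2]; g=np.array([.5065,-.261,.041])+.019*zt
c=np.array([.5725,-.0303,.058])
for name,P,QQ in (("grasp",g,Q),("pre",g-.12*zt,Q),("hover",g-.12*zt+[0,0,.1],Q),("final",c+.019*(tilt(80,-20)*Z).as_matrix()[:,2],tilt(80,-20)*Z)):
    for q0 in ([-30,30,0,-60,-90,0],[-60,50,50,-65,-130,-10],[0,20,0,40,-90,-20]):
        q,e=ik(P,QQ,q0); A=fk(q); print(name,P.round(3),q.round(1),round(e,4),"w",A[2].round(3),"o",A[3].round(3))
E
```

```text
fk check [-0.0002651  -0.00024287 -0.00041144] [ 0.    -0.    -1.571]
[ 0.5051393  -0.26080553  0.28298536] [[-0.18 -0.98 -0.  ]
 [-0.98  0.18  0.  ]
 [ 0.    0.   -1.  ]]
grasp [ 0.51  -0.243  0.035] [ -43.9   51.4   12.3  -52.6 -101.   139. ] 0.0 w [ 0.598 -0.575  0.282] o [ 0.448 -0.593  0.164]
grasp [ 0.51  -0.243  0.035] [ -43.9   51.4   12.3  -52.6 -101.   139. ] 0.0 w [ 0.598 -0.575  0.282] o [ 0.448 -0.593  0.164]
grasp [ 0.51  -0.243  0.035] [ -43.9   51.4   12.3  -52.6 -101.   139. ] 0.0 w [ 0.598 -0.575  0.282] o [ 0.448 -0.593  0.164]
pre [ 0.49  -0.354  0.076] [ -50.1   53.2   24.1  -50.4 -111.3  134.2] 0.0 w [ 0.568 -0.681  0.334] o [ 0.428 -0.704  0.205]
pre [ 0.49  -0.354  0.076] [ -50.1   53.2   24.1  -50.4 -111.3  134.2] 0.0 w [ 0.568 -0.681  0.334] o [ 0.428 -0.704  0.205]
pre [ 0.49  -0.354  0.076] [ -50.1   53.2   24.1  -50.4 -111.3  134.2] 0.0 w [ 0.568 -0.681  0.334] o [ 0.428 -0.704  0.205]
hover [ 0.49  -0.354  0.176] [ -50.6   46.6   25.8  -53.  -116.8  127.3] 0.0 w [ 0.552 -0.673  0.448] o [ 0.428 -0.704  0.305]
hover [ 0.49  -0.354  0.176] [ -50.6   46.6   25.8  -53.  -116.8  127.3] 0.0 w [ 0.552 -0.673  0.448] o [ 0.428 -0.704  0.305]
hover [ 0.49  -0.354  0.176] [ -50.6   46.6   25.8  -53.  -116.8  127.3] 0.0 w [ 0.552 -0.673  0.448] o [ 0.428 -0.704  0.305]
final [ 0.571 -0.037  0.04 ] [ 25.9  25.4 -31.1  22.  -47.6  37.2] 0.0 w [0.462 0.224 0.355] o [0.594 0.09  0.395]
final [ 0.571 -0.037  0.04 ] [ 25.9  25.4 -31.1  22.  -47.6  37.2] 0.0 w [0.462 0.224 0.355] o [0.594 0.09  0.395]
final [ 0.571 -0.037  0.04 ] [ 25.9  25.4 -31.1  22.  -47.6  37.2] 0.0 w [0.462 0.224 0.355] o [0.594 0.09  0.395]
```

```bash
sed -i 's/^FIX=.*/FIX=np.array([[0,0,1],[0,1,0],[-1,0,0]],float)@np.array([[0,1,0],[-1,0,0],[0,0,1]],float)/' k.py
cat >> k.py <<'E'
Z=R.from_euler('z',180,degrees=True); Q=tilt(80,70)*Z; zt=Q.as_matrix()[:,2]; g=np.array([.5065,-.261,.041])+.019*zt
Qf=tilt(80,-20)*Z; gf=np.array([.5725,-.0303,.058])+.019*Qf.as_matrix()[:,2]
E
python3 - <<'E'
from k import *
s=r.get_state(); p=pose(s); a=fk(s["joints"]); print("fk check",(a[1].inv()*p[1]).as_rotvec().round(3))
for n,P,QQ,q0 in (("grasp",g,Q,[-44,51,12,-52,-101,0]),("pre",g-.12*zt,Q,[-50,53,24,-50,-110,0]),("hover",g-.12*zt+[0,0,.1],Q,[-50,46,25,-53,-116,0]),("final",gf,Qf,[26,25,-31,22,-47,0])):
    for k in (0,90,-90):
        q0[5]=k; q,e=ik(P,QQ,q0); print(n,k,q.round(1),round(e,4))
go(p,(g-.12*zt+[0,0,.1],Q),(p[0],Q)); print((p[1].inv()*Q).magnitude()*57.3)
E
```

```text
fk check [ 0. -0.  0.]
grasp 0 [ -43.9   51.4   12.3  -52.6 -101.    49. ] 0.0
grasp 90 [ -43.9   51.4   12.3  -52.6 -101.    49. ] 0.0
grasp -90 [ -43.9   51.4   12.3  -52.6 -101.    49. ] 0.0
pre 0 [ -50.1   53.2   24.1  -50.4 -111.3   44.2] 0.0
pre 90 [ -50.1   53.2   24.1  -50.4 -111.3   44.2] 0.0
pre -90 [ -50.1   53.2   24.1  -50.4 -111.3   44.2] 0.0
hover 0 [ -50.6   46.6   25.8  -53.  -116.8   37.3] 0.0
hover 90 [ -50.6   46.6   25.8  -53.  -116.8   37.3] 0.0
hover -90 [ -50.6   46.6   25.8  -53.  -116.8   37.3] 0.0
final 0 [ 25.9  25.4 -31.1  22.  -47.6 -52.8] 0.0
final 90 [ 25.9  25.4 -31.1  22.  -47.6 -52.8] 0.0
final -90 [ 25.9  25.4 -31.1  22.  -47.6 -52.8] 0.0
travel [-0.2006, -0.0769, 0.3656] dr [0.0146, -0.012, 0.4469]
travel [0.0, 0.0, 0.0] dr [0.0146, -0.012, 0.4469]
161.02660631945673
```

jog_arm(travel=[[0,0,0],[0,0,0],[0,0,0],[0,0,0],[0,0,0],[0,0,0],[0,0,0],[0,0,0],[0,0,0],[0,0,0]], dr=[[0,0,0.028],[0,0,0.056],[0,0,0.084],[0,0,0.112],[0,0,0.14],[0,0,0.168],[0,0,0.196],[0,0,0.224],[0,0,0.252],[0,0,0.28]], claw=[1,1,1,1,1,1,1,1,1,1])

```text
time_s: 15.25
tcp_pos: [0.5273, -0.4978, 0.3262]
eef_rot: [-117.3, 26.5, -25.7]
contact_force: [-0.3, -0.5, 0.1]
gripper_width: 0.0871
gripper_force: 0.0
```

```bash
python3 - <<'E'
from k import *
s=r.get_state(); p=pose(s); print(s["joints"].round(1),p[0])
go(p,(g-.12*zt+[0,0,.1],Q))
E
```

```text
[ -56.6   50.    58.3  -64.4 -133.2   72.5] [ 0.52730126 -0.49781419  0.32615506]
travel [-0.0368, 0.212, 0.3636] dr [-0.0002, -0.0143, 0.1655]
```

Commanded pose equals measured. I continue to the hover pose.

jog_arm(travel=[[0,0.03,0.05],[-0.01,0.07,0.11],[-0.02,0.11,0.18],[-0.025,0.15,0.25],[-0.03,0.19,0.32],[-0.037,0.212,0.364],[-0.037,0.212,0.364],[-0.037,0.212,0.364],[-0.037,0.212,0.364],[-0.037,0.212,0.364]], dr=[[0,-0.002,0.027],[0,-0.005,0.055],[0,-0.007,0.083],[0,-0.01,0.11],[0,-0.012,0.138],[0,-0.0143,0.1655],[0,-0.0143,0.1655],[0,-0.0143,0.1655],[0,-0.0143,0.1655],[0,-0.0143,0.1655]], claw=[1,1,1,1,1,1,1,1,1,1])

```text
time_s: 16.5
tcp_pos: [0.4906, -0.3552, 0.1763]
eef_rot: [-178.5, 69.9, -98.6]
contact_force: [0.3, -0.2, -0.6]
gripper_width: 0.0876
gripper_force: 0.0
```

```bash
python3 - <<'E'
from k import *
s=r.get_state(); p=pose(s); print(s["time_s"],s["joints"].round(1),p[0],(p[1].inv()*Q).as_rotvec().round(3))
go(p,(g-.12*zt,Q),(g,Q))
c=cap("wrist"); save(c,"w2"); W=wrist(c,p); d=c["range_z"]>0
m=d&(abs(W[...,0]-.5065)<.06)&(abs(W[...,1]+.261)<.05)&(W[...,2]>.015)&(W[...,2]<.08)
q=W[m]; f=lambda v:np.hypot(q[:,0]-v[0],q[:,1]-v[1])-.025
print(len(q),least_squares(f,[.5065,-.261],loss='soft_l1',f_scale=.002).x)
cb=cap("top"); W=cloud(cb); m=(cb["range_z"]>0)&(abs(W[...,0]-.5065)<.04)&(abs(W[...,1]+.261)<.04)&(W[...,2]>.085)
q=W[m]; print("top",len(q),cv2.minAreaRect(q[:,:2].astype(np.float32)),np.percentile(q[:,2],95))
E
```

```text
16.5 [ -50.7   46.5   25.9  -53.1 -116.8   37.7] [ 0.4906169  -0.35516556  0.17632761] [-0.002 -0.002  0.009]
travel [0.1889, 0.0032, 0.0703] dr [-0.0003, -0.0002, 0.0014]
travel [0.1885, 0.0035, 0.3103] dr [-0.0003, -0.0002, 0.0014]
3618 [ 0.50807872 -0.26060869]
top 229 ((0.5083237886428833, -0.2557477056980133), (0.049351178109645844, 0.05165993049740791), 37.635128021240234) 0.13123858141036665
```

View pics/w2.png

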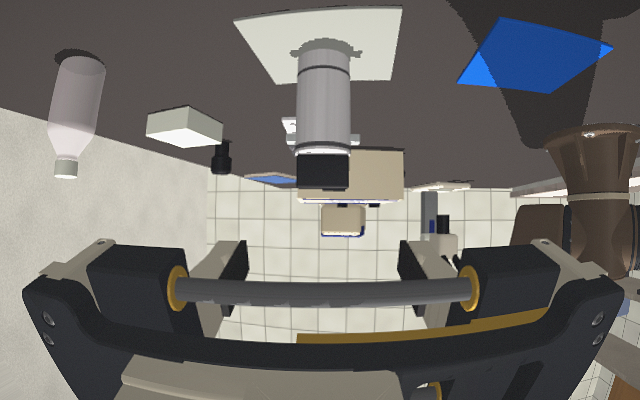

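The wrist view shows the cartridge standing upright on the grey mat at (323,100), with its lugs to either side in line with the finger spread. The picture is inverted, so the camera sits under the gripper, and I check its clearance before closing in.

```bash
python3 - <<'E'
from k import *
c=cap("wrist"); H=np.array(c["hand_eye"]); print(H.round(3))
for P,QQ in ((g,Q),(gf,Qf)): print("camera at",(QQ.apply(H[:3,3])+P).round(3), QQ.as_matrix().round(2).tolist())
E
```

```text
[[ 0.001  0.953  0.304  0.083]
 [ 1.    -0.001  0.     0.   ]
 [ 0.001  0.304 -0.953 -0.158]
 [ 0.     0.     0.     1.   ]]
camera at [ 0.479 -0.417  0.011] [[-0.06, -0.98, 0.16], [-0.34, 0.17, 0.93], [-0.94, 0.0, -0.34]]
camera at [ 0.567 -0.06   0.217] [[-0.16, -0.98, -0.06], [-0.93, 0.17, -0.34], [0.34, -0.0, -0.94]]
```

```bash
cat >> k.py <<'E'
Q=tilt(80,60)*Z; zt=Q.as_matrix()[:,2]; g=np.array([.508,-.2605,.048])+.013*zt
Qf=tilt(80,-30)*Z; cy=np.array([np.cos(np.radians(80)),np.sin(np.radians(80)),0]); gf=np.array([.5725,-.0303,.058])+.007*cy+.013*Qf.as_matrix()[:,2]
E
python3 - <<'E'
from k import *
s=r.get_state(); p=pose(s)
for n,P,QQ in (("grasp",g,Q),("pre",g-.11*zt,Q),("lift",g+[0,0,.15],Q),("mid",(g+gf)/2+[0,0,.2],tilt(80,15)*Z),("finalup",gf+[0,0,.12],Qf),("final",gf,Qf)):
    q,e=ik(P,QQ,[-30,40,0,-20,-80,20]); print(n,P.round(3),q.round(1),round(e,4))
go(p,(g-.11*zt,Q),(g,Q))
E
```

```text
grasp [ 0.51  -0.249  0.041] [-41.4  45.5   9.1 -47.8 -93.8  46.5] 0.0
pre [ 0.493 -0.343  0.097] [ -47.    46.    19.1  -45.4 -103.8   42.8] 0.0
lift [ 0.51  -0.249  0.192] [ -41.7   35.    12.7  -49.2 -103.3   36.1] 0.0
mid [ 0.541 -0.14   0.244] [ -5.5  11.   -5.4 -15.7 -73.   -0. ] 0.0
finalup [ 0.573 -0.03   0.167] [ 30.7  20.8 -23.4  24.1 -68.2 -54.2] 0.0
final [ 0.573 -0.03   0.047] [ 30.2  28.6 -30.8  28.  -54.5 -61.4] 0.0
travel [0.1413, -0.0005, 0.0769] dr [-0.0003, 0.0276, 0.0012]
travel [0.1793, 0.0, 0.2936] dr [-0.0003, 0.0276, 0.0012]
```

jog_arm(travel=[[0.05,0,0.03],[0.1,0,0.055],[0.141,0,0.077],[0.141,0,0.077],[0.15,0,0.126],[0.158,0,0.17],[0.165,0,0.212],[0.172,0,0.252],[0.177,0,0.28],[0.179,0,0.2936]], dr=[[0,0.009,0.001],[0,0.018,0.001],[0,0.0276,0.001],[0,0.0276,0.001],[0,0.0276,0.001],[0,0.0276,0.001],[0,0.0276,0.001],[0,0.0276,0.001],[0,0.0276,0.001],[0,0.0276,0.001]], claw=[1,1,1,1,1,1,1,1,1,1], newtons=60)

```text
time_s: 17.9
tcp_pos: [0.5099, -0.2481, 0.0411]
eef_rot: [-179.9, 60.1, -100.0]
contact_force: [-0.5, 0.1, -0.6]
gripper_width: 0.0878
gripper_force: 0.0
```

```bash
python3 - <<'E'
from k import *
s=r.get_state(); p=pose(s); print(s["time_s"],p[0]-g,(p[1].inv()*Q).as_rotvec().round(3),s["contact_force"].round(2))
c=cap("scene"); W=cloud(c); cv2.imwrite("pics/s2.png",cv2.resize(c["pixels"][150:350,120:340,::-1],(660,600)))
E
```

```text
17.9 [-1.75215605e-05  1.33399992e-03 -4.30605477e-04] [-0.001  0.001  0.   ] [-0.51  0.08 -0.65]
```

View pics/s2.png

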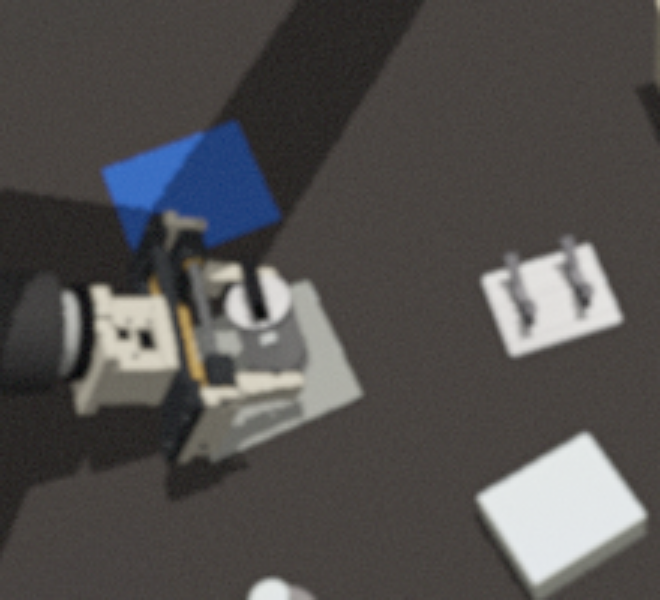

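The scene view shows the fingers on either side of the upright barrel at (258,310), over the grey mat, with nothing displaced. Next I close on the barrel and lift a little.

jog_arm(travel=[[0,0,0],[0,0,0],[0,0,0],[0,0,0],[0,0,0],[0,0,0],[0,0,0],[0,0,0],[0,0,0],[0,0,0]], dr=[[0,0,0],[0,0,0],[0,0,0],[0,0,0],[0,0,0],[0,0,0],[0,0,0],[0,0,0],[0,0,0],[0,0,0]], claw=[0,0,0,0,0,0,0,0,0,0], newtons=60)

```text
time_s: 19.2
tcp_pos: [0.5099, -0.2492, 0.0415]
eef_rot: [-179.8, 60.0, -99.9]
contact_force: [0.4, -2.2, 2.5]
gripper_width: 0.0491
gripper_force: 60.0
```

```bash
python3 - <<'E'
from k import *
s=r.get_state(); p=pose(s); print(s["time_s"],p[0],s["contact_force"].round(2),s["gripper_width"],s["gripper_force"])
go(p,(p[0]+[0,0,.15],Q),((g+gf)/2+[0,0,.2],tilt(80,15)*Z)); 
m=((g+gf)/2+[0,0,.2],tilt(80,15)*Z); go(m,(gf+[0,0,.12],Qf))
E
```

```text
19.2 [ 0.50990771 -0.24919411  0.04152522] [ 0.36 -2.24  2.52] 0.0490752210210298 60.00103712081909
travel [-0.2599, -0.0004, -0.1499] dr [-0.0003, 0.0001, 0.0001]
travel [-0.4643, -0.024, -0.006] dr [-0.0003, 0.1251, -0.0]
travel [-0.1794, -0.0235, 0.2083] dr [0.0, 0.125, -0.0]
```

jog_arm(travel=[[-0.03,0,-0.017],[-0.09,0,-0.052],[-0.17,0,-0.1],[-0.24,0,-0.138],[-0.28,-0.003,-0.13],[-0.32,-0.008,-0.1],[-0.36,-0.013,-0.07],[-0.4,-0.018,-0.045],[-0.44,-0.022,-0.02],[-0.464,-0.024,-0.006]], dr=[[0,0,0],[0,0,0],[0,0,0],[0,0.01,0],[0,0.03,0],[0,0.05,0],[0,0.07,0],[0,0.09,0],[0,0.11,0],[0,0.125,0]], claw=[0,0,0,0,0,0,0,0,0,0])

```text
time_s: 20.45
tcp_pos: [0.5409, -0.1377, 0.246]
eef_rot: [-179.8, 14.9, -99.9]
contact_force: [0.3, 0.4, -4.1]
gripper_width: 0.0491
gripper_force: 60.0
```

```bash
python3 - <<'E'
from k import *
s=r.get_state(); p=pose(s); print(s["time_s"],p[0],s["joints"].round(1),s["contact_force"].round(2),s["gripper_width"],s["gripper_force"])
go(p,(gf+[0,0,.12],Qf))
c=cap("top"); W=cloud(c); d=c["range_z"]>0
for gm in r.regions_of("cradle","top")[:1]:
    q=W[gm["pixels"]&d]; print(gm["conf"],cv2.minAreaRect(q[:,:2].astype(np.float32)))
cs=cap("scene"); W=cloud(cs); d=cs["range_z"]>0
m=d&(abs(W[...,0]-.5725)<.06)&(abs(W[...,1]+.03)<.07)&(W[...,2]>.003)&(W[...,2]<.06)
q=W[m]; print(len(q),cv2.minAreaRect(q[:,:2].astype(np.float32)),q[:,2].max())
E
```

```text
20.45 [ 0.54085478 -0.13772877  0.24602676] [ -5.2  10.6  -5.6 -15.5 -72.9  -0.3] [ 0.3   0.36 -4.09] 0.049147781971824296 59.997475147247314
travel [-0.1753, -0.0245, 0.2108] dr [-0.0006, 0.1247, -0.0]
0.48 ((0.5490742325782776, -0.003382023423910141), (0.057235535234212875, 0.10756991803646088), 83.70259857177734)
1057 ((0.5703004598617554, -0.025137729942798615), (0.12737911939620972, 0.1090153232216835), 89.97173309326172) 0.050499600829712055
```

jog_arm(travel=[[-0.018,-0.002,0.02],[-0.036,-0.005,0.04],[-0.055,-0.007,0.065],[-0.075,-0.01,0.09],[-0.095,-0.013,0.115],[-0.115,-0.016,0.14],[-0.135,-0.019,0.165],[-0.155,-0.022,0.19],[-0.17,-0.024,0.205],[-0.175,-0.0245,0.211]], dr=[[0,0.012,0],[0,0.025,0],[0,0.038,0],[0,0.052,0],[0,0.066,0],[0,0.08,0],[0,0.094,0],[0,0.107,0],[0,0.119,0],[0,0.1247,0]], claw=[0,0,0,0,0,0,0,0,0,0])

```text
time_s: 21.85
tcp_pos: [0.5722, -0.032, 0.1635]
eef_rot: [179.9, -30.0, -100.1]
contact_force: [-0.1, -0.4, -2.1]
gripper_width: 0.0487
gripper_force: 60.0
```

```bash
python3 - <<'E'
from k import *
s=r.get_state(); p=pose(s); print(s["time_s"],p[0],p[0]-gf,(p[1].inv()*Qf).as_rotvec().round(3),s["contact_force"].round(2),s["gripper_width"],s["gripper_force"])
c=cap("wrist"); save(c,"w3"); W=wrist(c,p); d=c["range_z"]>0
m=d&(abs(W[...,0]-.5725)<.09)&(abs(W[...,1]+.03)<.09)
for lo_,hi_ in ((.004,.012),(.02,.055),(.1,.22)):
    q=W[m&(W[...,2]>lo_)&(W[...,2]<hi_)]; print(lo_,len(q),cv2.minAreaRect(q[:,:2].astype(np.float32)) if len(q) else 0)
cs=cap("scene"); W=cloud(cs); cv2.imwrite("pics/s3.png",cv2.resize(cs["pixels"][130:300,220:420,::-1],(700,595)))
E
```

```text
21.85 [ 0.57217    -0.03195165  0.16346736] [-0.00041683 -0.00214405  0.11672569] [ 0.003  0.    -0.001] [-0.08 -0.37 -2.12] 0.04873172284870611 59.99837815761566
0.004 0 0
0.02 0 0
0.1 15748 ((0.5636885166168213, -0.020548909902572632), (0.0952184647321701, 0.16697748005390167), 67.09966278076172)
```

View pics/w3.png

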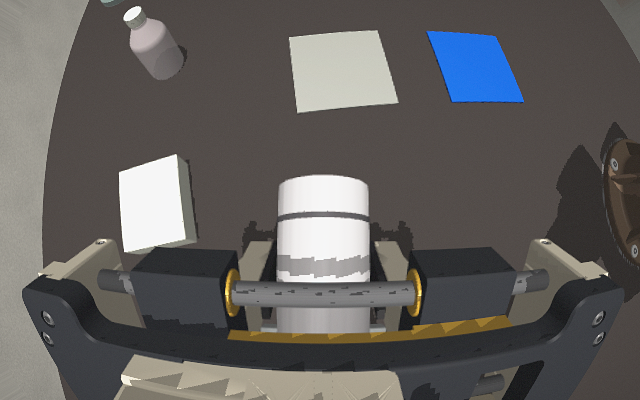

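View pics/s3.png

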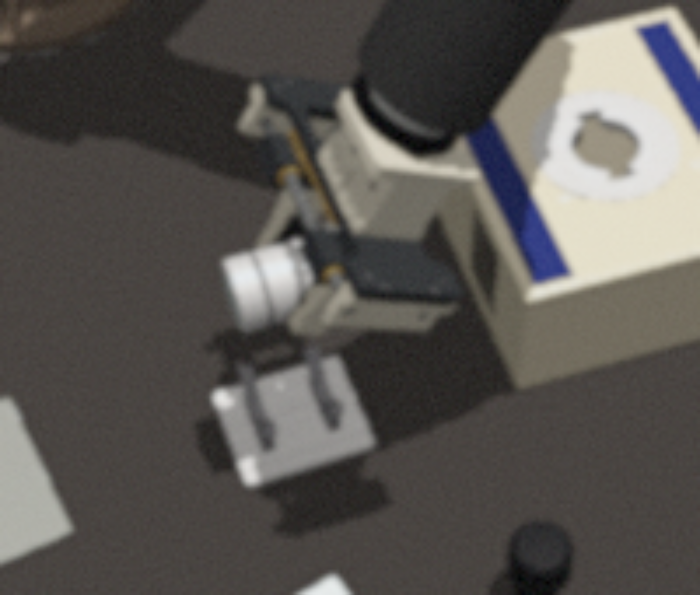

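The wrist view shows the barrel gripped horizontally with its foot end at (323,190) and the bystanders in place. The scene view shows it lying above the cradle, with the saddles at (258,410) and (328,395). I check the alignment before lowering.

```bash
python3 - <<'E'
from k import *
s=r.get_state(); p=pose(s); gp=p[0]-.013*Qf.as_matrix()[:,2]; cx=np.array([cy[1],-cy[0],0])
cs=cap("scene"); W=cloud(cs); d=cs["range_z"]>0
near=d&(abs(W[...,0]-.5725)<.08)&(abs(W[...,1]+.03)<.08)
q=W[near&(W[...,2]>.005)&(W[...,2]<.013)]; b=cv2.minAreaRect(q[:,:2].astype(np.float32)); print("plate",len(q),b)
q=W[near&(W[...,2]>.03)&(W[...,2]<.055)]; print("saddle",len(q),cv2.minAreaRect(q[:,:2].astype(np.float32)),q[:,2].max())
for m in r.tip_of("cradle_seat","scene")[:2]+r.tip_of("cradle","scene")[:2]: print(m)
for nm,Wc,dd in (("scene",W,d),):
    v=Wc-gp; a=v@cy; l=v@cx; m=dd&(abs(l)<.035)&(abs(v[...,2])<.035)&(a<-.015)&(a>-.07)
    print(nm,m.sum(),"foot at",np.percentile(a[m],[1,3,10]))
c=cap("wrist"); W=wrist(c,p); v=W-gp; a=v@cy; l=v@cx; m=(c["range_z"]>0)&(abs(l)<.035)&(abs(v[...,2])<.04)&(a<-.015)&(a>-.07)
print("wrist foot",np.percentile(a[m],[.5,2,10]))
A,B,Cc=a[m],l[m],v[m][:,2]
f=lambda x:np.hypot(B-x[0]-x[2]*A,Cc-x[1]-x[3]*A)-.025
print("axis offs (x,z) and slopes",least_squares(f,[0,0,0,0],loss='soft_l1',f_scale=.002).x)
E
```

```text
plate 616 ((0.5720059275627136, -0.032648347318172455), (0.09967179596424103, 0.10286698490381241), 80.1619644165039)
saddle 130 ((0.5718870759010315, -0.032719358801841736), (0.06104760989546776, 0.0652548149228096), 79.96990966796875) 0.05104975983357418
{'at': [302.4, 234.9], 'conf': 0.71}
{'at': [304.9, 249.9], 'conf': 0.94}
scene 294 foot at [-0.04326984 -0.04307616 -0.04266415]
wrist foot [-0.04299827 -0.04246785 -0.04003188]
axis offs (x,z) and slopes [-0.00026969  0.00030124  0.00097576  0.00478639]
```

```bash
python3 - <<'E'
from k import *
s=r.get_state(); p=pose(s); t=np.array([.5722,-.0315,.058])+.006*cy+.013*Qf.as_matrix()[:,2]
print(p[0],t); go(p,(t+[0,0,.02],Qf),(t+[0,0,.001],Qf),(t,Qf))
E
```

```text
[ 0.57279552 -0.03226     0.16527738] [ 0.57211318 -0.0319924   0.04674167]
travel [-0.0981, 0.0017, 0.1709] dr [-0.0, 0.0007, -0.0005]
travel [-0.1169, 0.0018, 0.2039] dr [-0.0, 0.0007, -0.0005]
travel [-0.1179, 0.0018, 0.2057] dr [-0.0, 0.0007, -0.0005]
```

jog_arm(travel=[[-0.025,0,0.043],[-0.05,0.001,0.087],[-0.075,0.001,0.13],[-0.09,0.002,0.157],[-0.1,0.002,0.174],[-0.107,0.002,0.187],[-0.112,0.002,0.195],[-0.115,0.002,0.2],[-0.117,0.002,0.204],[-0.117,0.002,0.204]], dr=[[0,0,0],[0,0,0],[0,0,0],[0,0,0],[0,0,0],[0,0,0],[0,0,0],[0,0,0],[0,0,0],[0,0,0]], claw=[0,0,0,0,0,0,0,0,0,0])

```text
time_s: 23.4
tcp_pos: [0.5721, -0.0314, 0.0472]
eef_rot: [-179.9, -29.9, -100.1]
contact_force: [0.0, 0.6, -3.2]
gripper_width: 0.0493
gripper_force: 60.0
```

```bash
python3 - <<'E'
from k import *
s=r.get_state(); p=pose(s); print(s["time_s"],p[0],s["contact_force"].round(2),s["moment"].round(2),s["gripper_width"])
go(p,(p[0]+[0,0,-.001],Qf),(p[0]+[0,0,-.002],Qf))
E
```

```text
23.4 [ 0.57207707 -0.03139642  0.04721763] [ 0.01  0.6  -3.22] [ 2.23 -0.29  0.  ] 0.04930422777071355
travel [-0.001, 0.0, 0.0017] dr [-0.0001, 0.0004, -0.0002]
travel [-0.002, 0.0, 0.0035] dr [-0.0001, 0.0004, -0.0002]
```

jog_arm(travel=[[-0.001,0,0.0017],[-0.002,0,0.003],[-0.002,0,0.003],[-0.002,0,0.003],[-0.002,0,0.003],[-0.002,0,0.003],[-0.002,0,0.003],[-0.002,0,0.003],[-0.002,0,0.003],[-0.002,0,0.003]], dr=[[0,0,0],[0,0,0],[0,0,0],[0,0,0],[0,0,0],[0,0,0],[0,0,0],[0,0,0],[0,0,0],[0,0,0]], claw=[0,0,0,0,0.6,0.7,0.8,0.9,0.95,0.95])

```text
time_s: 24.65
tcp_pos: [0.5721, -0.0313, 0.0453]
eef_rot: [-179.9, -29.9, -100.1]
contact_force: [-1.0, 0.1, -0.3]
gripper_width: 0.083
gripper_force: 0.0
```

```bash
python3 - <<'E'
from k import *
s=r.get_state(); p=pose(s); print(s["time_s"],p[0],s["contact_force"].round(2),s["gripper_width"],s["gripper_force"])
c=cap("wrist"); W=wrist(c,p); st=np.array([.5722,-.0315,.058]); cx=np.array([cy[1],-cy[0],0])
v=W-st; a=v@cy; l=v@cx; m=(c["range_z"]>0)&(abs(l)<.035)&(v[...,2]<.04)&(v[...,2]>-.02)&(a<-.005)&(a>-.07)
print("wrist foot",np.percentile(a[m],[.5,2,10]))
A,B,Cc=a[m],l[m],v[m][:,2]
f=lambda x:np.hypot(B-x[0]-x[2]*A,Cc-x[1]-x[3]*A)-.025
print("axis offs (x,z), slopes",least_squares(f,[0,0,0,0],loss='soft_l1',f_scale=.002).x)
E
```

```text
24.65 [ 0.57207495 -0.03132308  0.04534875] [-0.98  0.09 -0.27] 0.08295222329638478 0.0
wrist foot [-0.03633481 -0.03564157 -0.03283823]
axis offs (x,z), slopes [-0.00138443 -0.00043938 -0.00077911  0.00728098]
```

It is seated and released. Now I back out along the tool axis.

jog_arm(travel=[[0,0,-0.02],[0,0,-0.06],[0,0,-0.11],[0,0,-0.17],[0,0,-0.23],[0,0,-0.3],[0,0,-0.35],[0,0,-0.35],[0,0,-0.35],[0,0,-0.35]], dr=[[0,0,0],[0,0,0],[0,0,0],[0,0,0],[0,0,0],[0,0,0],[0,0,0],[0,0,0],[0,0,0],[0,0,0]], claw=[1,1,1,1,1,1,1,1,1,1])

```text
time_s: 25.95
tcp_pos: [0.5866, 0.054, 0.1965]
eef_rot: [180.0, -29.9, -100.1]
contact_force: [-0.3, -0.6, -0.5]
gripper_width: 0.0878
gripper_force: 0.0
```

```bash
python3 - <<'E'
from k import *
s=r.get_state(); p=pose(s); print(s["time_s"],p[0],s["contact_force"].round(2))
c=cap("wrist"); W=wrist(c,p); cv2.imwrite("pics/w4.png",c["pixels"][:,:,::-1])
st=np.array([.5722,-.0315,.058]); cx=np.array([cy[1],-cy[0],0])
v=W-st; a=v@cy; l=v@cx; m=(c["range_z"]>0)&(abs(l)<.03)&(v[...,2]<.04)&(v[...,2]>0)&(a<.05)&(a>-.07)
print("foot",np.percentile(a[m],[.5,2]))
A,B,Cc=a[m],l[m],v[m][:,2]
f=lambda x:np.hypot(B-x[0]-x[2]*A,Cc-x[1]-x[3]*A)-.025
print("axis",least_squares(f,[0,0,0,0],loss='soft_l1',f_scale=.002).x)
E
```

```text
25.95 [0.58655876 0.05398986 0.19650314] [-0.32 -0.64 -0.47]
foot [-0.03557583 -0.03411966]
axis [-1.23528881e-03 -6.49715285e-04  2.90108868e-03  8.03584666e-05]
```

View pics/w4.png

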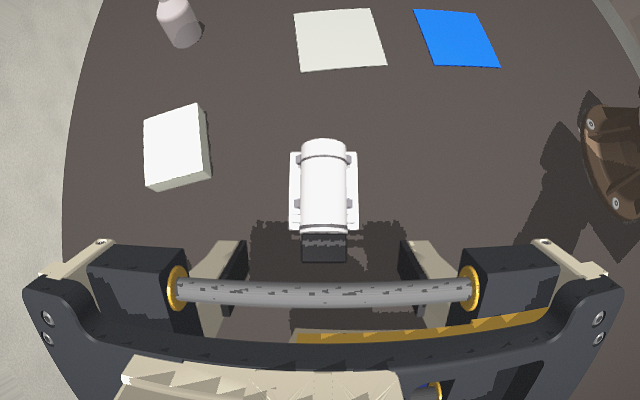

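The wrist view shows the cartridge lying in both saddles, barrel at (323,185) and knob hanging out at (323,245). The bystanders are in place and the gripper is clear, so I hand the job in.

```bash
python3 -c "
from plant import r
print(r.close_job())"
```

```text
the job is handed in; nothing more can be done
None
```

The job is handed in: the cartridge was turned past its detent, lifted out, stood on the grey mat and let go, and it now lies level in both saddles within about 3 mm of the seat by my measurement; the eyepiece, slide box and bottle were not touched (the hand-in returned no verdict).

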